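# Fit a safe-lock dial by feel

### The arm

A 7-joint arm with a two-finger parallel gripper is mounted at the origin on the work surface. World frame = base frame: x ahead of the robot, y to its left, z up, the work surface at z = 0. Lengths are in mm, angles in rad, forces in N, time in s.
With the tool pointing down it reaches from about 400 to 925 mm from the base axis. Payload 5.6 kg.
Tool frame: the origin (TCP) lies midway between the tips of the shut fingers; the grasp point (between the pads) lies env.pinch_z behind it (env.pinch_z is the distance from the TCP to the grasp point, in mm); z points along the fingers, x is the direction in which the jaws open and shut, and the axes are right-handed (so a half turn about z gives the same grasp; the last joint's range is limited). The gripper opens to 85 mm and grips with 20 to 120 N. Pads are 22 mm wide; open, the fingers measure 114 mm over their backs; the gripper's body (76 mm by 85 mm) begins 54 mm behind the grasp point. The pads swing forward as they close: fully open they stand 13 mm farther back than shut.
Start: joints at [1.273, 0.468, -0.012, 1.603, 0.006, 1.071, -0.056], TCP at [163.792, -629.032, 231.29] pointing down, gripper open.
Joint ranges: [-2.53, 2.53], [-0.31, 2.02], [-1.57, 1.55], [0.28, 2.44], [-1.29, 4.43], [0.15, 1.84], [-2.92, 2.92]. Speed limits (rad/s): [2.57, 2.57, 3.14, 3.14, 3.14, 3.14, 3.14].

### API

Orientations are given as a rotation vector (axis times angle).
In Python, from workcell import readout, eyes, ticket, env gives the robot as it stands.
- The arm moves only by the tool servo_tool, never from a script. Its argument "motion" is a list of rows, each an object of numbers: "hand": the closure in counts, from 0 (fully open) to 255 (shut); "tx", "ty", "tz": the shift along the world's x, y, z in mm; "yaw": the turn about the world's z in degrees. A call has 1 to 20 rows; each row shifts and turns the commanded pose from where the row before left it; what a row does not reach is not made up. A row lasts 1/10 s, in which the tool goes at most 50 mm and 8.59 degrees, less where a joint would pass 70% of its speed; a pose out of reach is approached as far as the arm can. A call is refused whole if a number of a shift passes 50 or a number of a turn 8.59, either way. A call with a gripper value outside its range is refused whole. The fingers move at their own pace and stop on an object; "force" is the grip in N (left out, the last holds). Time passes only in rows, so rows that do not move let the fingers close. It gives the time, the measured TCP pose, the force and the opening at its end, in the units of the state.
- readout.observe(): the state, without advancing time (a new reading comes with each control period).
- eyes.snapshot(name): name is "scene" or "top"; returns a dict with "img" (384x512x3 uint8, red, green, blue), "K" (3x3 intrinsics, pixels), "k1" (the pictures are not rectified: a ray, as slopes to the right and down, at radius r is drawn at 1 + k1 r^2 times it, then the intrinsics apply), "world_to_cam" (4x4, takes a point from world to camera coordinates). Camera axes: x right, y down, z forward; pixel columns grow to the right and rows downward; lengths in mm; the calibration is good to about 2 mm. A picture is of the moment at which its call begins. There is no depth.
- ticket.sign_off(): hands the job in, once; it reports no verdict.
The state is a dict: "clock": time; "q": joint angles; "joint_velocities": joint speeds; "joint_torque": joint torques, N m; "position": TCP position; "orientation": TCP orientation; "wrist_force": force on the tool from outside, world axes, zero at the start; "ft_torque": the same for the moment, N m; "gripper_width": finger opening in mm.
Only numpy, scipy, OpenCV 4.12 (cv2) and the standard library are available. Lean on these libraries where they do the work, as an engineer would, in place of code of your own. Each camera call takes 0.05 s, during which the arm holds its last target. There are 200 camera calls.

### The job

Take the safe dial out of the wooden rest and fit it to the lock on the black practice mount: put its spindle down through the opening in the plate, feel about over the lock's cam underneath for the hidden bore until the spindle drops in, then press the dial fully home, flat on the plate, and let go. Search with a light touch, never leaning on the cam or the plate with more than 40 N, and leave everything else on the bench where it is.

Things in the scene. Friction and masses are not known exactly. Their poses are not given: they have to be found in the camera images.
- dial_knob (a point): Centre of the loose dial's grip knob, half-way up it: aluminium, 40 mm in diameter, 28 mm tall, over a black flange 76 mm in diameter and 7 mm thick. This point is 21 mm above the flange's underside, 53 mm above the spindle's end; z is the dial's axis, up. At the start the dial stands upright in one hole of the rest, its flange on the rest's top. Its yaw does not matter.
- dial_seat (a point): Centre of the underside of the dial's flange, where the spindle leaves it; z up along the dial's axis. At the start it is 50 mm above the bench; fully home it lies at the height of the plate's top.
- dial_tip (a point): Lower end of the dial's plain round steel spindle, 32 mm below dial_seat. The spindle is 8 mm in diameter, its end chamfered 0.8 mm.
- dial: The dial as one rigid piece (knob, flange, spindle), about 0.22 kg; its origin is at dial_seat.
- mount: Fixed practice mount: level black plate 200 x 180 x 6 mm (x, y, z), top face 75 mm above the bench, on two steel legs, with a round opening 32 mm in diameter in its middle. A lock case is screwed tight under the plate. Once fully home the dial stays there by itself. Origin on the bench under the opening's centre.
- opening (a point): Centre of the plate's opening, at the plate's top face; z up. The lock's flat steel cam lies level 18 mm below and spans the whole opening. The cam's upright blind bore for the spindle, 10 mm wide with a 0.8 mm chamfer, is not measured: the lock sits off centre, so the bore's axis lies 4 to 8 mm from the opening's centre, in any direction. With the spindle's end on the cam the flange is 14 mm above the plate.
- cam_face (a point): Point on the plane of the cam's face straight below the opening's centre, 18 mm under the plate's top (not the bore). From this plane the spindle drops freely 5 mm into the bore; there it meets a snug bush that must be pushed along the last 9 mm against about 7 N, until the flange lies on the plate.
- rest: Fixed wooden rest block 90 x 200 x 50 mm (x, y, z) with two holes 13 mm in diameter, 55 mm either side of its middle along its y; origin at the centre of its underside. The dial stands in one hole, the bolt handle in the other, either way round.
- handle: Bystander in the rest's other hole: steel bolt handle, hub 32 mm in diameter and 18 mm tall, with a lever ending 49 mm from its axis in a black ball up to 35 mm above the rest's top; origin at the underside of the hub.
- dial_ring: Bystander: black ring lying on the bench, 100 mm outside, 80 mm inside, 12 mm tall; origin at the centre of its underside.
- padlock: Bystander: brass padlock lying flat, body 45 x 50 x 22 mm, shackle to +x; origin under the body's centre.
- cylinder_lock: Bystander: brass lock cylinder 60 mm long (x), 17 mm wide, 33 mm tall, standing between mount and rest; origin at the centre of its underside.
- caliper: Bystander: steel sliding caliper lying flat, 235 mm long (x), 7 mm tall; origin under the beam's centre.
- screwdriver: Bystander: screwdriver lying on the bench, along its x, about 30 mm tall; origin at its underside.
- key: Bystander: small brass key lying flat, 56 mm long, 4 mm thick; origin under the centre of its round bow.
Things that resemble listed ones, but are neither listed nor needed, are in the scene too. Of the things like the dial, leave any that is pink, purple or white; of the rest the larger one is meant.

How it is judged:
By the outcome, as a careful person would: the job done as asked, in the order asked, and still so for the second after the job is handed in, with the robot touching nothing.
It also fails if it takes over 72 s, if anything falls off the work surface, if the arm or the gripper's body presses on something with over 40 N, if the wrist force passes 120 N, or if a joint passes its speed limit or range.

## Working session

There is one attempt and no reset: what is moved stays moved. The work goes in short steps, Python scripts to look and compute and a tool call to move; the robot and the scene stay as the last step left them, time stands still between calls to the robot, and variables do not carry over. Pictures are saved under pics/ and viewed, about 8 in all and at most 12, crops included, and the job is handed in when it is done.

Besides the shell and the picture viewer there is one more tool, called after "Call:" in YAML: its name, and indented under it one key for each argument. servo_tool: Moves the arm, as the interface text tells. Its arguments: {"type":"object","properties":{"motion":{"type":"array"},"force":{"type":"number"}},"required":["motion"]}

```bash
mkdir -p pics; cat > h.py <<'E'
import numpy as np, cv2
from workcell import readout, eyes, ticket, env
def snap(n,save=None):
    s=eyes.snapshot(n)
    if save: cv2.imwrite('pics/'+save,s['img'][:,:,::-1])
    return s
def ray(s,u,v):
    d=np.array([s['k1'],0,0,0,0],float)
    p=cv2.undistortPoints(np.array([[[u,v]]],float),np.array(s['K'],float),d)[0,0]
    T=np.array(s['world_to_cam']);R=T[:3,:3];t=T[:3,3]
    return -R.T@t, R.T@np.array([p[0],p[1],1])
def plane(s,u,v,z):
    o,d=ray(s,u,v); return o+d*(z-o[2])/d[2]
def proj(s,P):
    T=np.array(s['world_to_cam']);
    return cv2.projectPoints(np.array([P],float),cv2.Rodrigues(T[:3,:3])[0],T[:3,3],np.array(s['K'],float),np.array([s['k1'],0,0,0,0],float))[0][0,0]
E
python3 - <<'E'
from h import *
print(readout.observe(), env.pinch_z)
a=snap('scene','scene0.png');b=snap('top','top0.png')
for s in(a,b): print(s['K'],s['k1'],ray(s,256,192))
c=np.vstack([a['img'],b['img']])
E
```

```text
{'clock': 0.0, 'q': array([ 1.2729966 ,  0.46839142, -0.01157105,  1.60365551,  0.00600487,
        1.07138387, -0.05631107]), 'joint_velocities': array([-0.00034442,  0.00078883, -0.00101555,  0.00044184,  0.00115778,
       -0.00015824,  0.00061345]), 'joint_torque': array([ 4.14222932e-04, -5.32380724e+01,  2.17504939e-02, -2.51301652e+01,
        1.13571776e-02,  7.85567070e-03, -5.04591142e-06]), 'position': array([ 163.60283676, -628.48523551,  230.31587102]), 'orientation': array([-2.48480673e+00,  1.92071354e+00,  2.37271685e-03]), 'wrist_force': array([ 1.05032727, -0.12309457,  0.15807131]), 'ft_torque': array([0.04797791, 0.03427613, 0.02270861]), 'gripper_width': 85.14036593864019} 18.700000000000003
[[403.1507652    0.         257.87779674]
 [  0.         403.1507652  195.27470822]
 [  0.           0.           1.        ]] -0.05384519279379096 (array([1218.18600513, -421.44728356,  618.84432584]), array([-0.64689716,  0.52158324, -0.55638356]))
[[426.33956228   0.         257.78506702]
 [  0.         426.33956228 192.46492914]
 [  0.           0.           1.        ]] -0.16004237595359677 (array([ 480.35119214,   94.80625811, 1033.13982215]), array([ 0.11710778,  0.00375183, -0.99312155]))
```

View pics/scene0.png

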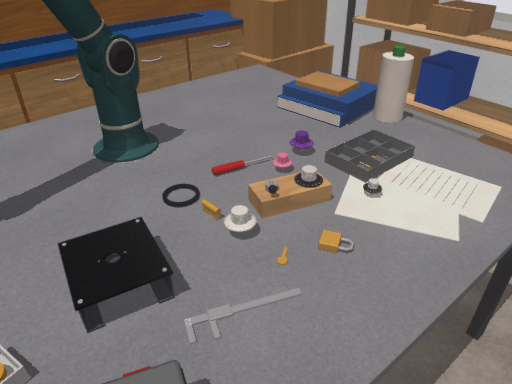

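View pics/top0.png

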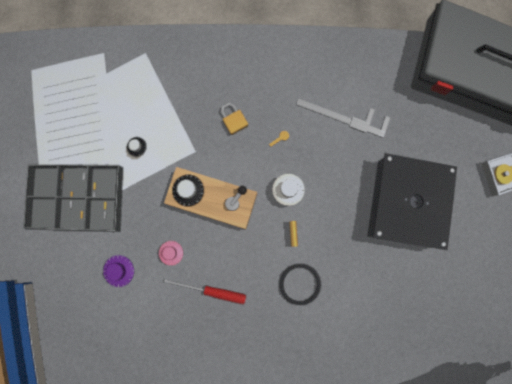

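Candidates for the dial, by pixel in the top view:
- (188,190): black flange, standing in the rest.
- (136,147): small and black, on the paper.
- (289,190) white, (171,253) pink and (118,271) purple.

The black one in the rest fits, since it is the larger non-excluded one and stands in the rest. I'll confirm it in a crop and measure it.

```bash
python3 - <<'E'
from h import *
s=snap('top');a=snap('scene');im=s['img']
g=im.max(2).astype(int)
# flange: dark mask near dial
def blob(mask,c,r):
    m=np.zeros_like(mask);y,x=np.mgrid[:384,:512];m[(np.hypot(x-c[0],y-c[1])<r)&mask]=1
    n,l,st,ce=cv2.connectedComponentsWithStats(m.astype(np.uint8))
    k=1+np.argmax(st[1:,4]); return (l==k).astype(np.uint8),st[k]
m,st=blob(g<70,(188,190),26)
c=max(cv2.findContours(m,0,1)[0],key=cv2.contourArea)
e=cv2.fitEllipse(cv2.convexHull(c));print('flange',e,plane(s,*e[0],56))
P=plane(s,*e[0],56)
print('width mm',[np.linalg.norm(plane(s,e[0][0]+w/2,e[0][1],56)-plane(s,e[0][0]-w/2,e[0][1],56)) for w in e[1]])
b=im[:,:,0]>im[:,:,2].astype(int)+45
m,st=blob(b,(210,198),60);c=max(cv2.findContours(m,0,1)[0],key=cv2.contourArea)
r=cv2.minAreaRect(c);bx=cv2.boxPoints(r);print('rest',r,[plane(s,*p,50).round(1) for p in bx])
m,st=blob((im.min(2)>140),(187,188),16);c=max(cv2.findContours(m,0,1)[0],key=cv2.contourArea)
e=cv2.minEnclosingCircle(c);print('knobtop',e,plane(s,*e[0],85))
# plate
m,st=blob(g<55,(415,202),75);m=cv2.morphologyEx(m,cv2.MORPH_OPEN,np.ones((5,5)));c=max(cv2.findContours(m,0,1)[0],key=cv2.contourArea)
r=cv2.minAreaRect(c);print('plate',r,[plane(s,*p,75).round(1) for p in cv2.boxPoints(r)])
for p in [(388.5,158.5),(452.5,170.5),(443.5,244.5),(377,236)]:
    x,y=map(int,p);w=g[y-6:y+7,x-6:x+7].astype(float);w=np.clip(w-110,0,None);yy,xx=np.mgrid[y-6:y+7,x-6:x+7]
    print('screw',(w*xx).sum()/w.sum(),(w*yy).sum()/w.sum(),plane(s,(w*xx).sum()/w.sum(),(w*yy).sum()/w.sum(),76).round(1))
print('open',plane(s,417,202,75))
def crop(i,x0,y0,w,h,f,gain=1): return cv2.resize(np.clip(i[y0:y0+h,x0:x0+w].astype(float)*gain,0,255).astype(np.uint8),(w*f,h*f),interpolation=cv2.INTER_CUBIC)
o=np.vstack([np.hstack([crop(im,120,140,130,90,3),crop(im,365,147,130,90,3,2)]),np.hstack([crop(a['img'],240,155,130,90,3),crop(a['img'],50,215,130,90,3,2)])])
cv2.imwrite('pics/c1.png',o[:,:,::-1])
E
```

```text
flange ((187.53680419921875, 190.15457153320312), (29.596141815185547, 29.963680267333984), 25.19947624206543) [597.53025525 257.28332618  56.        ]
width mm [np.float64(69.21411612248939), np.float64(70.07402813773952)]
rest ((210.29891967773438, 197.34344482421875), (85.48561096191406, 38.77574920654297), 17.35402488708496) [array([567. , 313.4,  50. ]), array([654.9, 289.4,  50. ]), array([597.3,  96.5,  50. ]), array([511.1, 121.8,  50. ])]
knobtop ((185.5, 188.3000030517578), 8.668436050415039) [598.18984183 257.22973546  85.        ]
plate ((375.8917541503906, 198.55697631835938), (6.567255973815918, 74.39891052246094), 8.275894165039062) [array([ 499.2, -155.1,   75. ]), array([ 669.2, -183. ,   75. ]), array([ 667.3, -198.4,   75. ]), array([ 497.2, -170.2,   75. ])]
screw 388.7085714285714 156.57142857142858 [ 680.7 -208.6   76. ]
screw 453.9605734767025 169.41338112305854 [ 654.  -368.8   76. ]
screw 443.9620596205962 244.65447154471545 [ 477.2 -337.6   76. ]
screw 379.0500834724541 233.09682804674458 [ 503.4 -182.2   76. ]
open [ 575.59966633 -274.14882242   75.        ]
```

View pics/c1.png

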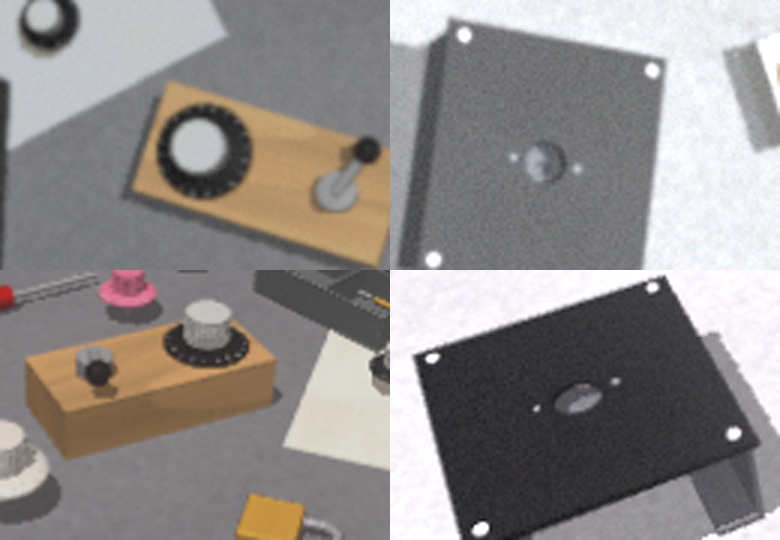

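The crop confirms it. The large black-flanged dial stands in the rest, with its knob top at about (186,188); the opening is at about (416.5,201) in the top view.
- **Dial:** about (598,257.5). Flange, knob and rest geometry agree.
- **Opening:** about (579,-273). Screws, rivets and hole agree.

Next I'll travel with the jaws across the rest.

Call:
servo_tool:
  motion:
    - {"tx":30,"ty":25,"yaw":8.5,"hand":0}
    - {"tx":30,"ty":25,"yaw":8.5}
    - {"tx":30,"ty":25,"yaw":8.5}
    - {"tx":30,"ty":25,"yaw":8.5}
    - {"tx":30,"ty":25,"yaw":8.5}
    - {"tx":30,"ty":25,"yaw":8.5}
    - {"tx":30,"ty":25,"yaw":8.5}
    - {"tx":30,"ty":25}
    - {"tx":30,"ty":25}
    - {"tx":30,"ty":25}
    - {"tx":30,"ty":25}
    - {"tx":30,"ty":25}
    - {"tx":30,"ty":25}
    - {"tx":30,"ty":25}
  force: 50

```text
invalid input
```

Call:
servo_tool:
  motion:
    - {"ty":38}
    - {"ty":38}
    - {"ty":38}
    - {"ty":38}
    - {"ty":38}
    - {"ty":38}
    - {"ty":38}
    - {"ty":38}
    - {"ty":38}
    - {"ty":38}
    - {"ty":38}
    - {"ty":38}
    - {"ty":38}
    - {"ty":38}
    - {}
    - {}
    - {}

```text
invalid input
```

Call:
servo_tool:
  motion:
    - {"tx":30,"ty":25,"tz":0,"yaw":8.5,"hand":0}
    - {"tx":30,"ty":25,"tz":0,"yaw":8.5,"hand":0}
    - {"tx":30,"ty":25,"tz":0,"yaw":8.5,"hand":0}
    - {"tx":30,"ty":25,"tz":0,"yaw":8.5,"hand":0}
    - {"tx":30,"ty":25,"tz":0,"yaw":8.5,"hand":0}
    - {"tx":30,"ty":25,"tz":0,"yaw":8.5,"hand":0}
    - {"tx":30,"ty":25,"tz":0,"yaw":8.5,"hand":0}
    - {"tx":30,"ty":25,"tz":0,"yaw":0,"hand":0}
    - {"tx":30,"ty":25,"tz":0,"yaw":0,"hand":0}
    - {"tx":30,"ty":25,"tz":0,"yaw":0,"hand":0}
    - {"tx":30,"ty":25,"tz":0,"yaw":0,"hand":0}
    - {"tx":30,"ty":25,"tz":0,"yaw":0,"hand":0}
    - {"tx":30,"ty":25,"tz":0,"yaw":0,"hand":0}
    - {"tx":30,"ty":25,"tz":0,"yaw":0,"hand":0}
  force: 50

```text
clock: 1.6
position: [584.7, -278.0, 231.1]
orientation: [3.111, -0.435, -0.0]
wrist_force: [0.0, 0.0, 0.4]
gripper_width: 85.3
```

Call:
servo_tool:
  motion:
    - {"tx":1,"ty":38,"tz":0,"yaw":0,"hand":0}
    - {"tx":1,"ty":38,"tz":0,"yaw":0,"hand":0}
    - {"tx":1,"ty":38,"tz":0,"yaw":0,"hand":0}
    - {"tx":1,"ty":38,"tz":0,"yaw":0,"hand":0}
    - {"tx":1,"ty":38,"tz":0,"yaw":0,"hand":0}
    - {"tx":1,"ty":38,"tz":0,"yaw":0,"hand":0}
    - {"tx":1,"ty":38,"tz":0,"yaw":0,"hand":0}
    - {"tx":1,"ty":38,"tz":0,"yaw":0,"hand":0}
    - {"tx":1,"ty":38,"tz":0,"yaw":0,"hand":0}
    - {"tx":1,"ty":38,"tz":0,"yaw":0,"hand":0}
    - {"tx":1,"ty":38,"tz":0,"yaw":0,"hand":0}
    - {"tx":1,"ty":38,"tz":0,"yaw":0,"hand":0}
    - {"tx":1,"ty":38,"tz":0,"yaw":0,"hand":0}
    - {"tx":1,"ty":40,"tz":0,"yaw":0,"hand":0}
    - {"tx":0,"ty":0,"tz":0,"yaw":0,"hand":0}
    - {"tx":0,"ty":0,"tz":0,"yaw":0,"hand":0}

```text
clock: 3.2
position: [597.2, 255.9, 230.8]
orientation: [3.111, -0.431, -0.001]
wrist_force: [-0.1, -1.1, -0.2]
gripper_width: 85.7
```

Call:
servo_tool:
  motion:
    - {"tx":1,"ty":1.5,"tz":-30,"yaw":0,"hand":0}
    - {"tx":0,"ty":0,"tz":-35,"yaw":0,"hand":0}
    - {"tx":0,"ty":0,"tz":-35,"yaw":0,"hand":0}
    - {"tx":0,"ty":0,"tz":-30,"yaw":0,"hand":0}
    - {"tx":0,"ty":0,"tz":-20,"yaw":0,"hand":0}
    - {"tx":0,"ty":0,"tz":-12,"yaw":0,"hand":0}
    - {"tx":0,"ty":0,"tz":-7,"yaw":0,"hand":0}
    - {"tx":0,"ty":0,"tz":0,"yaw":0,"hand":0}
    - {"tx":0,"ty":0,"tz":0,"yaw":0,"hand":0}

```text
clock: 4.1
position: [599.6, 256.5, 63.4]
orientation: [-3.111, 0.435, -0.002]
wrist_force: [-0.1, -0.5, 0.3]
gripper_width: 85.3
```

```bash
python3 - <<'E'
from h import *
a=snap('scene')['img'];s=snap('top')['img']
f=lambda i,x,y:cv2.resize(i[y:y+100,x:x+130],(520,400),interpolation=cv2.INTER_CUBIC)
o=cv2.resize(np.hstack([f(a,240,120),f(s,130,140)]),(800,308))
cv2.imwrite('pics/c2.png',o[:,:,::-1])
E
```

```text
(no output)
```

View pics/c2.png

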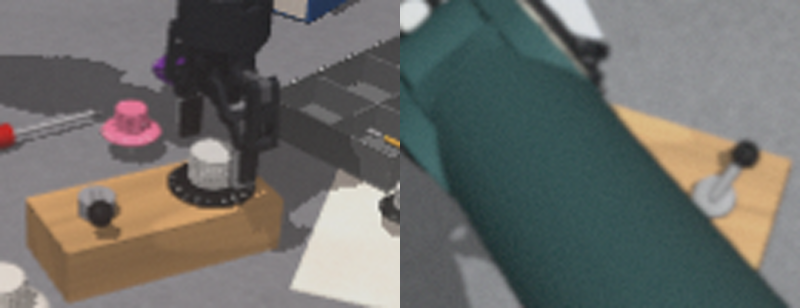

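The fingers straddle the knob, above the flange. Next I'll close, then lift a little.

Call:
servo_tool:
  motion:
    - {"tx":0,"ty":0,"tz":0,"yaw":0,"hand":90}
    - {"tx":0,"ty":0,"tz":0,"yaw":0,"hand":160}
    - {"tx":0,"ty":0,"tz":0,"yaw":0,"hand":200}
    - {"tx":0,"ty":0,"tz":0,"yaw":0,"hand":200}
    - {"tx":0,"ty":0,"tz":0,"yaw":0,"hand":200}
    - {"tx":0,"ty":0,"tz":0,"yaw":0,"hand":200}
    - {"tx":0,"ty":0,"tz":0,"yaw":0,"hand":200}
    - {"tx":0,"ty":0,"tz":0,"yaw":0,"hand":200}
  force: 60

```text
clock: 5.0
position: [599.0, 256.8, 62.9]
orientation: [-3.111, 0.434, -0.001]
wrist_force: [-1.0, -0.7, 6.0]
gripper_width: 38.0
```

Call:
servo_tool:
  motion:
    - {"tx":0,"ty":0,"tz":5,"yaw":0,"hand":200}
    - {"tx":0,"ty":0,"tz":15,"yaw":0,"hand":200}
    - {"tx":0,"ty":0,"tz":25,"yaw":0,"hand":200}
    - {"tx":0,"ty":0,"tz":30,"yaw":0,"hand":200}
    - {"tx":0,"ty":0,"tz":30,"yaw":0,"hand":200}
    - {"tx":0,"ty":0,"tz":15,"yaw":0,"hand":200}
    - {"tx":0,"ty":0,"tz":0,"yaw":0,"hand":200}
    - {"tx":0,"ty":0,"tz":0,"yaw":0,"hand":200}

```text
clock: 5.8
position: [598.3, 255.9, 181.4]
orientation: [3.11, -0.435, -0.002]
wrist_force: [-1.4, -0.5, -2.6]
gripper_width: 38.4
```

Call:
servo_tool:
  motion:
    - {"tx":0,"ty":-15,"tz":0,"yaw":0,"hand":200}
    - {"tx":0,"ty":-25,"tz":0,"yaw":0,"hand":200}
    - {"tx":-1,"ty":-35,"tz":0,"yaw":0,"hand":200}
    - {"tx":-1,"ty":-35,"tz":0,"yaw":0,"hand":200}
    - {"tx":-1,"ty":-35,"tz":0,"yaw":0,"hand":200}
    - {"tx":-1,"ty":-35,"tz":0,"yaw":0,"hand":200}
    - {"tx":-2,"ty":-35,"tz":0,"yaw":0,"hand":200}
    - {"tx":-2,"ty":-35,"tz":0,"yaw":0,"hand":200}
    - {"tx":-2,"ty":-35,"tz":0,"yaw":0,"hand":200}
    - {"tx":-2,"ty":-35,"tz":0,"yaw":0,"hand":200}
    - {"tx":-2,"ty":-35,"tz":0,"yaw":0,"hand":200}
    - {"tx":-2,"ty":-35,"tz":0,"yaw":0,"hand":200}
    - {"tx":-2,"ty":-35,"tz":0,"yaw":0,"hand":200}
    - {"tx":-2,"ty":-35,"tz":0,"yaw":0,"hand":200}
    - {"tx":0,"ty":-35,"tz":0,"yaw":0,"hand":200}
    - {"tx":0,"ty":-25,"tz":0,"yaw":0,"hand":200}
    - {"tx":0,"ty":-10,"tz":0,"yaw":0,"hand":200}
    - {"tx":0,"ty":0,"tz":0,"yaw":0,"hand":200}
    - {"tx":0,"ty":0,"tz":0,"yaw":0,"hand":200}
    - {"tx":0,"ty":0,"tz":0,"yaw":0,"hand":200}

```text
clock: 7.8
position: [579.1, -271.1, 182.1]
orientation: [-3.111, 0.43, 0.001]
wrist_force: [0.5, 0.4, -2.3]
gripper_width: 38.1
```

```bash
python3 - <<'E'
from h import *
o=readout.observe();print(o['position'],o['wrist_force'],o['ft_torque'],o['gripper_width'])
sa=snap('scene');ss=snap('top');a,s=sa['img'],ss['img']
np.savez('carry.npz',a=a,s=s)
f=lambda i,x,y:cv2.resize(np.clip(i[y:y+150,x:x+150]*1.5,0,255).astype(np.uint8),(400,400),interpolation=cv2.INTER_CUBIC)
cv2.imwrite('pics/c3.png',np.hstack([f(a,40,150),f(s,350,120)])[:,:,::-1])
print(proj(sa,[579,-273,75]), proj(sa,list(o['position']-[0,0,45])), proj(sa,list(o['position']-[0,0,13])))
E
```

```text
[ 579.07083114 -271.09694699  182.12863707] [ 0.47109152  0.40764004 -2.30589702] [ 0.02899604  0.02351182 -0.00174828] 38.120228970099575
[112.73124425 255.73012922] [106.77299193 231.0626457 ] [103.00485009 217.66159902]
```

View pics/c3.png

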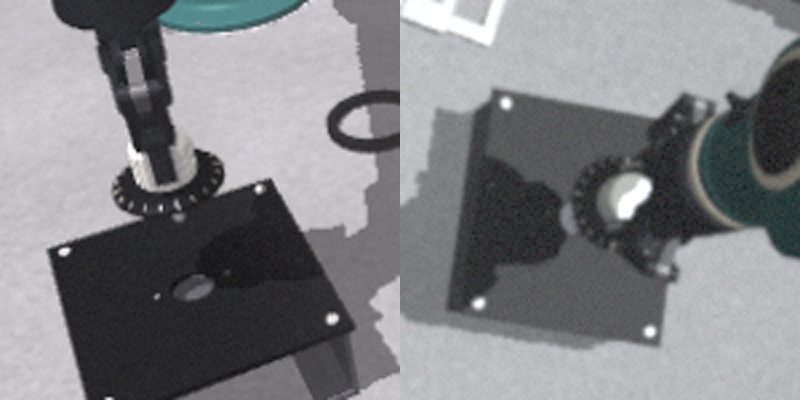

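The scene view shows the spindle tip at (106.9,231.6), against a predicted (106.8,231.1), so the grasp is straight. I'll cross-check the opening through the mount screws in the scene view.

```bash
python3 - <<'E'
from h import *
s=snap('scene');g=s['img'].max(2).astype(float)
G=[[680.7,-208.6,76],[654,-368.8,76],[477.2,-337.6,76],[503.4,-182.2,76]];A=[]
for P in G:
    u,v=proj(s,P);x,y=int(round(u)),int(round(v)+1);yy,xx=np.mgrid[y-4:y+5,x-4:x+5];w=np.clip(g[y-4:y+5,x-4:x+5]-130,0,None)
    c=((w*xx).sum()/w.sum(),(w*yy).sum()/w.sum());A.append(plane(s,*c,76));print((u,v),c,A[-1].round(1))
print(np.mean(A,0))
g=g[245:270,98:128]
m=cv2.threshold(g.astype(np.uint8),0,255,cv2.THRESH_OTSU)[1];print(m//255)
print(plane(s,112.4,257.4,75),plane(s,112.4,257.4,69))
E
```

```text
(np.float64(166.33897786438575), np.float64(268.9146960852539)) (np.float64(164.0923913043478), np.float64(269.1358695652174)) [ 678.5 -212.2   76. ]
(np.float64(78.16595273302781), np.float64(301.71983658165533)) (np.float64(79.68820224719101), np.float64(300.8258426966292)) [ 653.7 -366.    76. ]
(np.float64(63.62816252411176), np.float64(242.849452075152)) (np.float64(63.40654205607477), np.float64(243.16355140186917)) [ 477.9 -338.3   76. ]
(np.float64(137.8267918475137), np.float64(219.48647119200265)) (np.float64(136.42857142857142), np.float64(218.93233082706766)) [ 499.5 -183.7   76. ]
[ 577.40468817 -275.04253072   76.        ]
[[0 0 0 0 0 0 0 0 0 0 0 0 0 0 0 0 0 0 0 0 0 0 0 0 0 0 0 0 0 0]
 [0 0 0 0 0 0 0 0 0 0 0 0 0 0 0 0 0 0 0 0 0 0 0 0 0 0 0 0 0 0]
 [0 0 0 0 0 0 0 0 0 0 0 0 0 0 0 0 0 0 0 0 0 0 0 0 0 0 0 0 0 0]
 [0 0 0 0 0 0 0 0 0 0 0 0 0 0 0 0 0 0 0 0 0 0 0 0 0 0 0 0 0 0]
 [0 0 0 0 0 0 0 0 0 0 0 0 0 0 0 0 0 0 0 0 0 0 0 0 0 0 0 0 0 0]
 [0 0 0 0 0 0 0 0 0 0 0 0 0 0 0 0 0 0 0 0 0 0 0 0 0 0 0 0 0 0]
 [0 0 0 0 0 0 0 0 0 0 0 0 0 0 0 0 0 0 0 0 0 0 0 0 0 0 0 0 0 0]
 [0 0 0 0 0 0 
[... 508 characters left out ...]
1 1 1 1 1 1 1 1 1 1 1 1 0 0 0 0 0 0 0 0 0 0]
 [1 1 0 0 0 0 0 0 0 1 1 1 1 1 1 1 1 1 0 0 0 0 0 0 0 0 0 0 0 0]
 [1 0 0 0 0 0 0 0 0 0 0 1 1 1 1 1 0 0 0 0 0 0 0 0 0 0 0 0 0 0]
 [0 0 0 0 0 0 0 0 0 0 0 0 0 0 0 0 0 0 0 0 0 0 0 0 0 0 0 0 0 0]
 [0 0 0 0 0 0 0 0 0 0 0 0 0 0 0 0 0 0 0 0 0 0 0 0 0 0 0 0 0 0]
 [0 0 0 0 0 0 0 0 0 0 0 0 0 0 0 0 0 0 0 0 0 0 0 0 0 0 0 0 0 0]
 [0 0 0 0 0 0 0 0 0 0 0 0 0 0 0 0 0 0 0 0 0 0 0 0 0 0 0 0 0 0]
 [0 0 0 0 0 0 0 0 0 0 0 0 0 0 0 0 0 0 0 0 0 0 0 0 0 0 0 0 0 0]
 [0 0 0 0 0 0 0 0 0 0 0 0 0 0 0 0 0 0 0 0 0 0 0 0 0 0 0 0 0 0]
 [0 0 0 0 0 0 0 0 0 0 0 0 0 0 0 0 0 0 0 0 0 0 0 0 0 0 0 0 0 0]]
[ 583.20126305 -275.47103184   75.        ] [ 576.19575013 -273.86053878   69.        ]
```

Both views put the opening near (578.5,-274.5). I'll move over it and descend to just above the cam (contact expected at TCP z of about 102).

Call:
servo_tool:
  motion:
    - {"tx":-0.5,"ty":-3.4,"tz":0,"yaw":0,"hand":200}
    - {"tx":0,"ty":0,"tz":-15,"yaw":0,"hand":200}
    - {"tx":0,"ty":0,"tz":-20,"yaw":0,"hand":200}
    - {"tx":0,"ty":0,"tz":-15,"yaw":0,"hand":200}
    - {"tx":0,"ty":0,"tz":-8,"yaw":0,"hand":200}
    - {"tx":0,"ty":0,"tz":-8,"yaw":0,"hand":200}
    - {"tx":0,"ty":0,"tz":-4,"yaw":0,"hand":200}
    - {"tx":0,"ty":0,"tz":-4,"yaw":0,"hand":200}
    - {"tx":0,"ty":0,"tz":0,"yaw":0,"hand":200}
    - {"tx":0,"ty":0,"tz":0,"yaw":0,"hand":200}

```text
clock: 8.95
position: [578.6, -277.0, 108.7]
orientation: [3.111, -0.435, 0.001]
wrist_force: [-1.0, -0.5, -1.6]
gripper_width: 38.2
```

Call:
servo_tool:
  motion:
    - {"tx":0,"ty":0,"tz":-0.5,"yaw":0,"hand":200}
    - {"tx":0,"ty":0,"tz":-0.5,"yaw":0,"hand":200}
    - {"tx":0,"ty":0,"tz":-0.5,"yaw":0,"hand":200}
    - {"tx":0,"ty":0,"tz":-0.5,"yaw":0,"hand":200}
    - {"tx":0,"ty":0,"tz":0,"yaw":0,"hand":200}
    - {"tx":0,"ty":0,"tz":0,"yaw":0,"hand":200}

```text
clock: 9.55
position: [578.3, -276.9, 106.3]
orientation: [3.111, -0.435, -0.0]
wrist_force: [0.1, 0.2, -2.5]
gripper_width: 38.0
```

Call:
servo_tool:
  motion:
    - {"tx":0,"ty":2.5,"tz":-0.5,"yaw":0,"hand":200}
    - {"tx":0,"ty":0,"tz":-0.5,"yaw":0,"hand":200}
    - {"tx":0,"ty":0,"tz":-0.5,"yaw":0,"hand":200}
    - {"tx":0,"ty":0,"tz":-0.5,"yaw":0,"hand":200}
    - {"tx":0,"ty":0,"tz":0,"yaw":0,"hand":200}
    - {"tx":0,"ty":0,"tz":0,"yaw":0,"hand":200}

```text
clock: 10.15
position: [578.3, -274.5, 104.3]
orientation: [3.111, -0.435, -0.0]
wrist_force: [0.2, 0.4, -1.6]
gripper_width: 38.0
```

Call:
servo_tool:
  motion:
    - {"tx":0,"ty":0,"tz":-0.5,"yaw":0,"hand":200}
    - {"tx":0,"ty":0,"tz":-0.5,"yaw":0,"hand":200}
    - {"tx":0,"ty":0,"tz":0,"yaw":0,"hand":200}
    - {"tx":0,"ty":0,"tz":0,"yaw":0,"hand":200}

```text
clock: 10.55
position: [578.3, -274.4, 103.2]
orientation: [3.111, -0.435, -0.0]
wrist_force: [-0.2, -0.5, -1.8]
gripper_width: 38.4
```

Call:
servo_tool:
  motion:
    - {"tx":0,"ty":0,"tz":-0.5,"yaw":0,"hand":200}
    - {"tx":0,"ty":0,"tz":-0.5,"yaw":0,"hand":200}
    - {"tx":0,"ty":0,"tz":0,"yaw":0,"hand":200}

```text
clock: 10.85
position: [578.2, -274.4, 102.2]
orientation: [-3.111, 0.435, 0.0]
wrist_force: [-0.0, 1.1, -2.7]
gripper_width: 38.4
```

Call:
servo_tool:
  motion:
    - {"tx":0,"ty":0,"tz":-0.5,"yaw":0,"hand":200}
    - {"tx":0,"ty":0,"tz":0,"yaw":0,"hand":200}

```text
clock: 11.05
position: [578.3, -274.4, 101.9]
orientation: [3.111, -0.435, 0.0]
wrist_force: [-0.5, -0.1, -1.7]
gripper_width: 37.9
```

Call:
servo_tool:
  motion:
    - {"tx":0,"ty":0,"tz":-0.5,"yaw":0,"hand":200}
    - {"tx":0,"ty":0,"tz":0,"yaw":0,"hand":200}

```text
clock: 11.25
position: [578.4, -274.5, 101.8]
orientation: [3.111, -0.435, 0.0]
wrist_force: [-1.2, 0.3, 2.3]
gripper_width: 38.1
```

Contact at TCP z of about 101.9, as expected. I'll add a little preload.

Call:
servo_tool:
  motion:
    - {"tx":0,"ty":0,"tz":-0.5,"yaw":0,"hand":200}
    - {"tx":0,"ty":0,"tz":0,"yaw":0,"hand":200}

```text
clock: 11.45
position: [578.4, -274.5, 101.6]
orientation: [3.111, -0.435, 0.001]
wrist_force: [-2.5, 0.5, 5.5]
gripper_width: 38.3
```

Call:
servo_tool:
  motion:
    - {"tx":1.5,"ty":0,"tz":-0.5,"yaw":0,"hand":200}
    - {"tx":1.5,"ty":0,"tz":-0.3,"yaw":0,"hand":200}
    - {"tx":1.5,"ty":0,"tz":0,"yaw":0,"hand":200}
    - {"tx":1.5,"ty":0,"tz":0,"yaw":0,"hand":200}
    - {"tx":0,"ty":0,"tz":0,"yaw":0,"hand":200}
  force: 80

```text
clock: 11.95
position: [579.8, -274.4, 101.3]
orientation: [3.11, -0.436, -0.016]
wrist_force: [-14.9, 3.1, 20.2]
gripper_width: 37.8
```

Friction holds it, so I'll ease the preload.

Call:
servo_tool:
  motion:
    - {"tx":0,"ty":0,"tz":0.6,"yaw":0,"hand":200}
    - {"tx":0,"ty":0,"tz":0.4,"yaw":0,"hand":200}
    - {"tx":0,"ty":0,"tz":0,"yaw":0,"hand":200}

```text
clock: 12.25
position: [581.8, -274.8, 101.7]
orientation: [3.11, -0.436, -0.008]
wrist_force: [-7.8, 1.5, 9.6]
gripper_width: 37.5
```

Call:
servo_tool:
  motion:
    - {"tx":0.3,"ty":0,"tz":0.4,"yaw":0,"hand":200}
    - {"tx":-0.2,"ty":1.55,"tz":0,"yaw":0,"hand":200}
    - {"tx":-0.6,"ty":1.45,"tz":0,"yaw":0,"hand":200}
    - {"tx":0,"ty":0,"tz":0,"yaw":0,"hand":200}

```text
clock: 12.65
position: [583.5, -272.8, 101.9]
orientation: [3.109, -0.436, 0.0]
wrist_force: [-2.6, -3.0, 5.0]
gripper_width: 37.5
```

Call:
servo_tool:
  motion:
    - {"tx":-0.95,"ty":1.25,"tz":0,"yaw":0,"hand":200}
    - {"tx":-1.25,"ty":0.95,"tz":0,"yaw":0,"hand":200}
    - {"tx":0,"ty":0,"tz":0,"yaw":0,"hand":200}

```text
clock: 12.95
position: [582.7, -269.3, 101.9]
orientation: [3.111, -0.434, 0.004]
wrist_force: [1.4, -4.0, 2.5]
gripper_width: 37.8
```

Call:
servo_tool:
  motion:
    - {"tx":-1.45,"ty":0.6,"tz":-0.2,"yaw":0,"hand":200}
    - {"tx":-1.55,"ty":0.2,"tz":0,"yaw":0,"hand":200}
    - {"tx":0,"ty":0,"tz":0,"yaw":0,"hand":200}

```text
clock: 13.25
position: [579.9, -267.8, 101.8]
orientation: [-3.111, 0.433, -0.005]
wrist_force: [3.5, -1.6, 4.2]
gripper_width: 37.9
```

Call:
servo_tool:
  motion:
    - {"tx":-1.55,"ty":-0.2,"tz":0,"yaw":0,"hand":200}
    - {"tx":-1.45,"ty":-0.6,"tz":0,"yaw":0,"hand":200}
    - {"tx":0,"ty":0,"tz":0,"yaw":0,"hand":200}

```text
clock: 13.55
position: [576.7, -268.0, 101.8]
orientation: [-3.11, 0.433, -0.004]
wrist_force: [5.1, 0.5, 5.3]
gripper_width: 38.0
```

Call:
servo_tool:
  motion:
    - {"tx":-1.25,"ty":-0.95,"tz":0,"yaw":0,"hand":200}
    - {"tx":-0.95,"ty":-1.25,"tz":0,"yaw":0,"hand":200}
    - {"tx":0,"ty":0,"tz":0,"yaw":0,"hand":200}

```text
clock: 13.85
position: [574.8, -269.1, 101.8]
orientation: [-3.109, 0.432, -0.003]
wrist_force: [4.4, 2.0, 6.1]
gripper_width: 37.3
```

Call:
servo_tool:
  motion:
    - {"tx":-0.6,"ty":-1.45,"tz":0,"yaw":0,"hand":200}
    - {"tx":-0.2,"ty":-1.55,"tz":0,"yaw":0,"hand":200}
    - {"tx":0,"ty":0,"tz":0,"yaw":0,"hand":200}

```text
clock: 14.15
position: [574.1, -270.4, 101.8]
orientation: [-3.107, 0.431, -0.002]
wrist_force: [4.8, 4.2, 7.2]
gripper_width: 37.7
```

Call:
servo_tool:
  motion:
    - {"tx":0.2,"ty":-1.55,"tz":0,"yaw":0,"hand":200}
    - {"tx":0.6,"ty":-1.45,"tz":0,"yaw":0,"hand":200}
    - {"tx":0,"ty":0,"tz":0,"yaw":0,"hand":200}

```text
clock: 14.45
position: [574.2, -271.3, 101.6]
orientation: [-3.105, 0.429, 0.003]
wrist_force: [1.0, 8.5, 10.9]
gripper_width: 38.0
```

Call:
servo_tool:
  motion:
    - {"tx":0.95,"ty":-1.25,"tz":0,"yaw":0,"hand":200}
    - {"tx":1.25,"ty":-0.95,"tz":0,"yaw":0,"hand":200}
    - {"tx":0,"ty":0,"tz":0,"yaw":0,"hand":200}

```text
clock: 14.75
position: [574.5, -272.0, 101.5]
orientation: [-3.103, 0.428, 0.011]
wrist_force: [-3.0, 11.9, 14.8]
gripper_width: 37.5
```

The forces are building and it has stopped following near (574.5,-271), which may be the far edge of the bore. I'll bring the command back there and feel.

Call:
servo_tool:
  motion:
    - {"tx":-0.5,"ty":3,"tz":0,"yaw":0,"hand":200}
    - {"tx":-0.5,"ty":3,"tz":0,"yaw":0,"hand":200}
    - {"tx":0,"ty":2,"tz":0,"yaw":0,"hand":200}
    - {"tx":0,"ty":0,"tz":0,"yaw":0,"hand":200}

```text
clock: 15.15
position: [574.6, -269.3, 101.8]
orientation: [-3.11, 0.432, 0.002]
wrist_force: [1.7, 1.6, 8.3]
gripper_width: 37.8
```

Call:
servo_tool:
  motion:
    - {"tx":0,"ty":0,"tz":-0.4,"yaw":0,"hand":200}
    - {"tx":0,"ty":0,"tz":-0.4,"yaw":0,"hand":200}
    - {"tx":0,"ty":0,"tz":0,"yaw":0,"hand":200}

```text
clock: 15.45
position: [574.6, -269.4, 101.6]
orientation: [-3.11, 0.433, 0.002]
wrist_force: [-0.0, 2.3, 12.4]
gripper_width: 37.8
```

Call:
servo_tool:
  motion:
    - {"tx":0,"ty":-0.5,"tz":0.6,"yaw":0,"hand":200}
    - {"tx":0,"ty":-0.5,"tz":0.4,"yaw":0,"hand":200}
    - {"tx":0,"ty":-0.5,"tz":0,"yaw":0,"hand":200}
    - {"tx":0,"ty":0,"tz":0,"yaw":0,"hand":200}

```text
clock: 15.85
position: [574.5, -269.9, 101.8]
orientation: [-3.108, 0.432, 0.003]
wrist_force: [0.5, 3.2, 9.6]
gripper_width: 37.7
```

Call:
servo_tool:
  motion:
    - {"tx":0,"ty":-0.7,"tz":0,"yaw":0,"hand":200}
    - {"tx":0,"ty":-0.7,"tz":0,"yaw":0,"hand":200}
    - {"tx":0,"ty":0,"tz":0,"yaw":0,"hand":200}

```text
clock: 16.15
position: [574.4, -270.3, 101.7]
orientation: [-3.107, 0.431, 0.004]
wrist_force: [0.7, 5.5, 9.8]
gripper_width: 37.4
```

Call:
servo_tool:
  motion:
    - {"tx":0,"ty":-0.7,"tz":0,"yaw":0,"hand":200}
    - {"tx":0,"ty":-0.7,"tz":0,"yaw":0,"hand":200}
    - {"tx":0,"ty":0,"tz":0,"yaw":0,"hand":200}

```text
clock: 16.45
position: [574.4, -270.8, 101.7]
orientation: [-3.106, 0.43, 0.005]
wrist_force: [-0.1, 6.5, 10.0]
gripper_width: 37.7
```

Call:
servo_tool:
  motion:
    - {"tx":0,"ty":0,"tz":0.4,"yaw":0,"hand":200}
    - {"tx":0,"ty":0,"tz":0.4,"yaw":0,"hand":200}
    - {"tx":0,"ty":0,"tz":0,"yaw":0,"hand":200}

```text
clock: 16.75
position: [574.1, -271.6, 101.8]
orientation: [-3.107, 0.431, 0.005]
wrist_force: [1.8, 5.1, 6.3]
gripper_width: 37.6
```

It was only friction, so I'll carry on round the circle with a lighter preload.

Call:
servo_tool:
  motion:
    - {"tx":-0.6,"ty":-0.8,"tz":0.3,"yaw":0,"hand":200}
    - {"tx":-0.5,"ty":-1.0,"tz":0,"yaw":0,"hand":200}
    - {"tx":0,"ty":0,"tz":0,"yaw":0,"hand":200}

```text
clock: 17.05
position: [572.4, -276.3, 101.8]
orientation: [-3.11, 0.434, 0.005]
wrist_force: [1.1, 4.3, 3.5]
gripper_width: 37.6
```

Call:
servo_tool:
  motion:
    - {"tx":-0.2,"ty":-1.2,"tz":0,"yaw":0,"hand":200}
    - {"tx":0.1,"ty":-1.2,"tz":0,"yaw":0,"hand":200}
    - {"tx":0,"ty":0,"tz":0,"yaw":0,"hand":200}

```text
clock: 17.35
position: [572.3, -280.9, 101.8]
orientation: [3.111, -0.436, -0.003]
wrist_force: [-0.6, 1.9, 1.5]
gripper_width: 37.7
```

Sliding sticks and slips, so I'll change to hop-and-dip probing around the ring. First I'll lift clear and read the true position.

Call:
servo_tool:
  motion:
    - {"tx":0,"ty":0,"tz":1.0,"yaw":0,"hand":200}
    - {"tx":0,"ty":0,"tz":0.5,"yaw":0,"hand":200}
    - {"tx":0,"ty":0,"tz":0,"yaw":0,"hand":200}
    - {"tx":0,"ty":0,"tz":0,"yaw":0,"hand":200}

```text
clock: 17.75
position: [573.0, -280.6, 103.7]
orientation: [3.111, -0.435, -0.001]
wrist_force: [0.1, 0.2, -3.2]
gripper_width: 37.6
```

Call:
servo_tool:
  motion:
    - {"tx":0.8,"ty":2.2,"tz":0,"yaw":0,"hand":200}
    - {"tx":0,"ty":0,"tz":-1.5,"yaw":0,"hand":200}
    - {"tx":0,"ty":0,"tz":-1,"yaw":0,"hand":200}
    - {"tx":0,"ty":0,"tz":-1,"yaw":0,"hand":200}
    - {"tx":0,"ty":0,"tz":0,"yaw":0,"hand":200}

```text
clock: 18.25
position: [574.2, -278.0, 100.3]
orientation: [3.111, -0.435, 0.0]
wrist_force: [0.0, 0.3, -2.9]
gripper_width: 37.6
```

Call:
servo_tool:
  motion:
    - {"tx":0,"ty":0,"tz":3.5,"yaw":0,"hand":200}
    - {"tx":-1.2,"ty":2.3,"tz":0,"yaw":0,"hand":200}
    - {"tx":0,"ty":0,"tz":-1.5,"yaw":0,"hand":200}
    - {"tx":0,"ty":0,"tz":-1,"yaw":0,"hand":200}
    - {"tx":0,"ty":0,"tz":-1,"yaw":0,"hand":200}
    - {"tx":0,"ty":0,"tz":0,"yaw":0,"hand":200}

```text
clock: 18.85
position: [573.0, -275.5, 101.6]
orientation: [3.111, -0.435, -0.0]
wrist_force: [-3.2, 0.3, 7.1]
gripper_width: 37.6
```

Call:
servo_tool:
  motion:
    - {"tx":0,"ty":0,"tz":3.5,"yaw":0,"hand":200}
    - {"tx":-0.1,"ty":2.6,"tz":0,"yaw":0,"hand":200}
    - {"tx":0,"ty":0,"tz":-1.5,"yaw":0,"hand":200}
    - {"tx":0,"ty":0,"tz":-1,"yaw":0,"hand":200}
    - {"tx":0,"ty":0,"tz":-1,"yaw":0,"hand":200}
    - {"tx":0,"ty":0,"tz":0,"yaw":0,"hand":200}

```text
clock: 19.45
position: [573.0, -272.8, 101.7]
orientation: [3.111, -0.434, -0.0]
wrist_force: [-4.3, 1.0, 8.5]
gripper_width: 37.7
```

Call:
servo_tool:
  motion:
    - {"tx":0,"ty":0,"tz":3.5,"yaw":0,"hand":200}
    - {"tx":1,"ty":2.4,"tz":0,"yaw":0,"hand":200}
    - {"tx":0,"ty":0,"tz":-1.5,"yaw":0,"hand":200}
    - {"tx":0,"ty":0,"tz":-1,"yaw":0,"hand":200}
    - {"tx":0,"ty":0,"tz":-1,"yaw":0,"hand":200}
    - {"tx":0,"ty":0,"tz":0,"yaw":0,"hand":200}

```text
clock: 20.05
position: [574.1, -270.4, 101.8]
orientation: [3.111, -0.434, 0.0]
wrist_force: [-2.3, 0.8, 8.7]
gripper_width: 37.8
```

The first probe at (574.2,-278.0) went to z 100.3 with no force, so that is the bore; the others stopped at the cam. Returning there.

Call:
servo_tool:
  motion:
    - {"tx":0,"ty":0,"tz":3.5,"yaw":0,"hand":200}
    - {"tx":0.2,"ty":-3.6,"tz":0,"yaw":0,"hand":200}
    - {"tx":0.1,"ty":-3.7,"tz":0,"yaw":0,"hand":200}
    - {"tx":0,"ty":0,"tz":0,"yaw":0,"hand":200}
    - {"tx":0,"ty":0,"tz":-1.5,"yaw":0,"hand":200}
    - {"tx":0,"ty":0,"tz":-1,"yaw":0,"hand":200}
    - {"tx":0,"ty":0,"tz":-1,"yaw":0,"hand":200}
    - {"tx":0,"ty":0,"tz":0,"yaw":0,"hand":200}

```text
clock: 20.85
position: [574.3, -277.8, 100.3]
orientation: [-3.111, 0.434, -0.0]
wrist_force: [0.4, -0.7, -3.1]
gripper_width: 37.7
```

Call:
servo_tool:
  motion:
    - {"tx":0,"ty":0,"tz":-0.7,"yaw":0,"hand":200}
    - {"tx":0,"ty":0,"tz":-0.7,"yaw":0,"hand":200}
    - {"tx":0,"ty":0,"tz":-0.6,"yaw":0,"hand":200}
    - {"tx":0,"ty":0,"tz":0,"yaw":0,"hand":200}

```text
clock: 21.25
position: [574.3, -277.9, 98.5]
orientation: [3.111, -0.435, 0.0]
wrist_force: [0.4, -1.0, -2.5]
gripper_width: 37.7
```

Call:
servo_tool:
  motion:
    - {"tx":0,"ty":0,"tz":-1,"yaw":0,"hand":200}
    - {"tx":0,"ty":0,"tz":-1,"yaw":0,"hand":200}
    - {"tx":0,"ty":0,"tz":-1,"yaw":0,"hand":200}
    - {"tx":0,"ty":0,"tz":0,"yaw":0,"hand":200}

```text
clock: 21.65
position: [574.3, -278.0, 96.1]
orientation: [3.111, -0.435, 0.001]
wrist_force: [-1.5, 0.1, 4.4]
gripper_width: 38.1
```

Call:
servo_tool:
  motion:
    - {"tx":0,"ty":0,"tz":-0.7,"yaw":0,"hand":200}
    - {"tx":0,"ty":0,"tz":-0.7,"yaw":0,"hand":200}
    - {"tx":0,"ty":0,"tz":0,"yaw":0,"hand":200}

```text
clock: 21.95
position: [574.3, -278.0, 94.2]
orientation: [3.111, -0.435, 0.001]
wrist_force: [-1.7, 0.3, 3.8]
gripper_width: 37.7
```

Call:
servo_tool:
  motion:
    - {"tx":0,"ty":0,"tz":-0.8,"yaw":0,"hand":200}
    - {"tx":0,"ty":0,"tz":-0.8,"yaw":0,"hand":200}
    - {"tx":0,"ty":0,"tz":-0.8,"yaw":0,"hand":200}
    - {"tx":0,"ty":0,"tz":-0.8,"yaw":0,"hand":200}
    - {"tx":0,"ty":0,"tz":-0.8,"yaw":0,"hand":200}
    - {"tx":0,"ty":0,"tz":0,"yaw":0,"hand":200}

```text
clock: 22.55
position: [574.3, -278.0, 90.0]
orientation: [3.111, -0.435, 0.0]
wrist_force: [0.1, -0.5, 3.4]
gripper_width: 37.8
```

Call:
servo_tool:
  motion:
    - {"tx":0,"ty":0,"tz":-0.6,"yaw":0,"hand":200}
    - {"tx":0,"ty":0,"tz":-0.6,"yaw":0,"hand":200}
    - {"tx":0,"ty":0,"tz":0,"yaw":0,"hand":200}

```text
clock: 22.85
position: [574.3, -278.0, 88.9]
orientation: [3.111, -0.435, 0.0]
wrist_force: [0.5, -1.0, 3.8]
gripper_width: 37.2
```

Call:
servo_tool:
  motion:
    - {"tx":0,"ty":0,"tz":-0.6,"yaw":0,"hand":200}
    - {"tx":0,"ty":0,"tz":-0.3,"yaw":0,"hand":200}
    - {"tx":0,"ty":0,"tz":0,"yaw":0,"hand":200}

```text
clock: 23.15
position: [574.3, -278.0, 88.0]
orientation: [3.111, -0.435, 0.0]
wrist_force: [0.5, -0.5, 5.2]
gripper_width: 37.7
```

Call:
servo_tool:
  motion:
    - {"tx":0,"ty":0,"tz":-0.5,"yaw":0,"hand":200}
    - {"tx":0,"ty":0,"tz":0,"yaw":0,"hand":200}

```text
clock: 23.35
position: [574.3, -278.0, 88.0]
orientation: [3.111, -0.435, 0.0]
wrist_force: [-1.3, 0.9, 7.8]
gripper_width: 37.4
```

Call:
servo_tool:
  motion:
    - {"tx":0,"ty":0,"tz":-0.5,"yaw":0,"hand":200}
    - {"tx":0,"ty":0,"tz":0,"yaw":0,"hand":200}

```text
clock: 23.55
position: [574.3, -278.0, 88.0]
orientation: [3.111, -0.435, 0.0]
wrist_force: [-2.3, 0.5, 10.1]
gripper_width: 37.8
```

Seated: z holds at 88.0 (13.9 mm below cam contact) while the force rises. One firmer press, then I'll relax and release.

Call:
servo_tool:
  motion:
    - {"tx":0,"ty":0,"tz":-0.5,"yaw":0,"hand":200}
    - {"tx":0,"ty":0,"tz":-0.5,"yaw":0,"hand":200}
    - {"tx":0,"ty":0,"tz":0,"yaw":0,"hand":200}

```text
clock: 23.85
position: [574.3, -278.0, 88.0]
orientation: [3.111, -0.435, 0.0]
wrist_force: [-5.7, 2.0, 16.4]
gripper_width: 37.7
```

Call:
servo_tool:
  motion:
    - {"tx":0,"ty":0,"tz":0.8,"yaw":0,"hand":200}
    - {"tx":0,"ty":0,"tz":0.7,"yaw":0,"hand":200}
    - {"tx":0,"ty":0,"tz":0,"yaw":0,"hand":150}
    - {"tx":0,"ty":0,"tz":0,"yaw":0,"hand":80}
    - {"tx":0,"ty":0,"tz":0,"yaw":0,"hand":0}
    - {"tx":0,"ty":0,"tz":0,"yaw":0,"hand":0}
    - {"tx":0,"ty":0,"tz":0,"yaw":0,"hand":0}
    - {"tx":0,"ty":0,"tz":0,"yaw":0,"hand":0}
    - {"tx":0,"ty":0,"tz":0,"yaw":0,"hand":0}

```text
clock: 24.75
position: [574.1, -277.9, 87.4]
orientation: [-3.111, 0.435, 0.0]
wrist_force: [0.1, -0.2, 0.3]
gripper_width: 85.4
```

Released cleanly. Next I'll raise the arm and move it aside, then look.

Call:
servo_tool:
  motion:
    - {"tx":0,"ty":0,"tz":10,"yaw":0,"hand":0}
    - {"tx":0,"ty":0,"tz":25,"yaw":0,"hand":0}
    - {"tx":0,"ty":0,"tz":35,"yaw":0,"hand":0}
    - {"tx":0,"ty":0,"tz":35,"yaw":0,"hand":0}
    - {"tx":0,"ty":0,"tz":35,"yaw":0,"hand":0}
    - {"tx":-20,"ty":-20,"tz":10,"yaw":0,"hand":0}
    - {"tx":-25,"ty":-25,"tz":0,"yaw":0,"hand":0}
    - {"tx":-30,"ty":-25,"tz":0,"yaw":0,"hand":0}
    - {"tx":-30,"ty":-25,"tz":0,"yaw":0,"hand":0}
    - {"tx":-30,"ty":-25,"tz":0,"yaw":0,"hand":0}
    - {"tx":-30,"ty":-25,"tz":0,"yaw":0,"hand":0}
    - {"tx":-30,"ty":-25,"tz":0,"yaw":0,"hand":0}
    - {"tx":-30,"ty":-25,"tz":0,"yaw":0,"hand":0}
    - {"tx":-10,"ty":-10,"tz":0,"yaw":0,"hand":0}
    - {"tx":0,"ty":0,"tz":0,"yaw":0,"hand":0}
    - {"tx":0,"ty":0,"tz":0,"yaw":0,"hand":0}

```text
clock: 26.35
position: [340.6, -481.9, 237.9]
orientation: [-3.111, 0.433, -0.002]
wrist_force: [0.8, 0.5, 0.7]
gripper_width: 85.4
```

```bash
python3 - <<'E'
from h import *
sa=snap('scene');ss=snap('top')
o=np.hstack([sa['img'],ss['img']]);o=cv2.resize(o,(800,300))
z=cv2.resize(np.hstack([np.clip(sa['img'][205:305,50:182]*1.5,0,255).astype(np.uint8),np.clip(ss['img'][150:250,360:492]*1.5,0,255).astype(np.uint8)]),(792,300),interpolation=cv2.INTER_CUBIC)
z=np.pad(z,((0,0),(0,8),(0,0)))
cv2.imwrite('pics/fin.png',np.vstack([o,z])[:,:,::-1])
for n,z in(('seat',75),('ktop',110)):print(n,proj(sa,[574.3,-278,z]),proj(ss,[574.3,-278,z]))
# bystander check
b=cv2.imread('pics/top0.png')[:,:,::-1].astype(int);d=abs(ss['img']-b).max(2)>60
m=cv2.morphologyEx(d.astype(np.uint8),cv2.MORPH_OPEN,np.ones((3,3)))
print(cv2.connectedComponentsWithStats(m)[2][1:])
E
```

```text
seat [109.40367776 255.57035687] [418.59803375 202.57893406]
ktop [105.4892152  242.17276757] [424.3467889 201.1201685]
[[172 175  32  32 778]
 [415 193  17  18 247]]
```

View pics/fin.png

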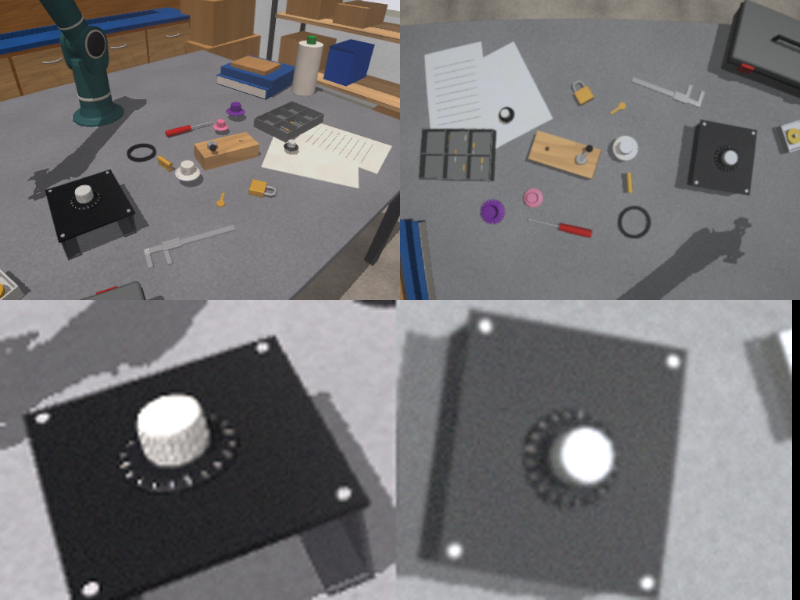

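The dial lies flat on the plate. Its knob top is at top-view (423.7,201.3), against (424.3,201.1) expected for fully home. The only changes from the first picture are at the dial's old and new places.

```bash
python3 -c "
from h import *
print(ticket.sign_off())"
```

```text
the job is handed in; nothing more can be done
None
```

The dial is fitted to the lock, pressed fully home and released, and the job is handed in. The last move ended at 26.4 s of the 72 s allowed.

- **Pick-up:** I took the large black-flanged dial from the rest and put its spindle through the opening.
- **Search:** Sliding the spindle over the cam stuck and slipped on high friction. The highest reading was about 20 N upward plus 15 N sideways, roughly 27 N against the cam. I changed to lift-and-dip probing and found the bore at about (574.3, -278.0), 5 to 6 mm from the opening's centre.
- **Seating:** The spindle dropped freely, then went through the bush at about 6 N. It stopped 13.9 mm below cam contact (14 mm expected) and held there while I pressed to about 16 N on the force sensor.

**Last checks:**
- **Dial position:** The knob top is at top-view pixel (423.7, 201.3). A fully home dial should show at (424.3, 201.1).
- **Other objects:** The before and after top views differ only at the dial's old and new places.
- **Robot:** The arm stands clear with the gripper open.

**Disagreements:** The opening's centre came out 1 to 2 mm different between the two cameras. The gripper read about 38 mm on the 40 mm knob. Neither affected the result.

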